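# Find the hidden catch in the laundry shelf and release the tray

## Robot

A 7-joint arm with a two-finger parallel gripper is mounted at the origin on the work surface. World frame = base frame: x ahead of the robot, y to its left, z up, the work surface at z = 0. Lengths are in m, angles in rad, forces in N, time in s.
With the tool pointing down it reaches from about 0.425 to 0.8 m from the base axis. Payload 8.3 kg.
Tool frame: the origin (TCP) lies between the finger pads; the fingertips stand 8 mm ahead of it and the grasp point (between the pads) lies 11 mm behind it; z points along the fingers, y is the line along which they close (so a half turn about z gives the same grasp; the last joint's range is limited). The gripper opens to 85 mm and grips with 20 to 120 N. Pads are 22 mm wide; open, the fingers measure 114 mm over their backs; the gripper's body (76 mm by 85 mm) begins 54 mm behind the grasp point. The pads swing forward as they close: fully open they stand 13 mm farther back than shut.
Start: joints at [1.112, 0.383, 0.016, 1.37, -0.006, 1.388, -0.046], TCP at [0.241, -0.577, 0.239] pointing down, gripper open.
Joint ranges: [-2.95, 2.95], [-0.25, 2.06], [-1.52, 1.56], [0.18, 2.33], [-1.44, 4.58], [0.02, 2.06], [-3.01, 3.01]. Speed limits (rad/s): [2.39, 2.39, 3.01, 3.01, 3.14, 3.14, 3.14].

## Interface

Orientations are given as a rotation vector (axis times angle).
In Python, from cell import robot, optics, cut_out gives the robot as it stands.
- The arm moves only by the tool carry_out, never from a script. Its argument "deltas" is a list of rows, each a list of 6 numbers: the shift along the tool's x, y, z in m, then the turn, a rotation vector about the tool's x, y, z in rad. In form: [[dx, dy, dz, rx, ry, rz], ...]. A call has exactly 8 rows; each row shifts and turns the commanded pose from where the row before left it, along the tool's axes as they then stand; what a row does not reach is not made up. A row lasts 1/10 s, in which the tool goes at most 50 mm and 8.59 degrees, less where a joint would pass 70% of its speed; a pose out of reach is approached as far as the arm can. A call with a gripper value outside its range is refused whole. "jaw" is the finger opening in m, from 0 to 0.0854, set as the call begins (left out, the last holds). The fingers move at their own pace and stop on an object; the grip force is fixed at half the most. Time passes only in rows, so rows that do not move let the fingers close, or fill a call up. It gives the time, the measured TCP pose, the force, the opening and the grip force at its end, in the units of the state.
- robot.get_state(): the state, without advancing time (a new reading comes with each control period).
- optics.read_camera(name): name is "side" or "top" or "wrist"; returns the picture (480x640x3 uint8, red, green, blue); there is no depth.
- optics.camera_model(name): a dict with "fovy" (degrees; the focal length in pixels is half the picture's height over the tangent of half this angle, whatever the lens; pixels are square), "cx", "cy" (the principal point, pixels), "dist_coeffs" ([k1, k2, p1, p2, k3] as OpenCV has them; the pictures are not rectified), "origin" and "orientation" of the camera in the world; the wrist camera has in their place "hand_eye" (4x4, takes a point from camera to tool coordinates, whose origin is the TCP and whose axes are the flange's). Camera axes: x right, y down, z forward; pixel columns grow to the right and rows downward; lengths in m; the calibration is good to about 2 mm. A picture is of the moment at which its call begins: read the wrist's pose just before it. camera_model takes no time and is no camera call.
- robot.job_done(): hands the job in; it is judged then, once.
Trained networks look in the newest picture that a camera, given by its name, has taken for a name from the list of things; names that differ only in an ending like _2 or _b are one class to them, and where a whole thing is asked for, a point or a joint stands for the part that bears it (a point fixed in the world has none). Each returns a list of dicts, best first, with "conf" (0 to 1); they miss things now and then, are a little off and sometimes report something else, mostly with a low value. They report only what shows in the picture. A call takes as long as a camera call. They do not tell look-alikes from the thing itself.
- cut_out(camera, thing): "region" (480x640 bool, what is visible of it) and "box" ([left, top, width, height] in pixels, round what is visible of it).
The state is a dict: "time": time; "joint_positions": joint angles; "dq": joint speeds; "joint_torque": joint torques, N m; "tcp_pos": TCP position; "tcp_rot": TCP orientation; "ft_force": force on the tool from outside, world axes, zero at the start; "torque": the same for the moment, N m; "grip_width": finger opening in m; "grasp_force": force on a finger pad.
Only numpy, scipy, OpenCV 4.12 (cv2) and the standard library are available. Lean on these libraries where they do the work, as an engineer would, in place of code of your own. Each camera call takes 0.05 s, during which the arm holds its last target. There are 200 camera calls.

## Task

The tray under the grey laundry shelf is held shut by a concealed push catch: a square pad let into the flat middle panel of the shelf, in the same grey, somewhere along its length. Feel along the panel with the fingertips until you find it, press it in so that the tray springs out by itself, then let go and come clear. Do not touch the tray, and leave the peg basket, jug and bottle standing where they are.

Things in the scene. Friction and masses are not known exactly. Their poses are not given: they have to be found in the camera images.
- shelf: Fixed low pale grey composite shelf, 680 mm long (its y), 220 mm deep (its x). Origin on the table under its centre, x away from the robot, z up. A raised board at each end, y 150 to 340 mm off centre, has its top at 120 mm. Between them the middle panel (y -150 to +150 mm, x -110 to +110 mm) is flat, its top 110 mm above the table, and rigid but for the catch pad.
- bay (a point): Centre of the middle panel's top surface, 110 mm above the table; axes as the shelf's. The catch pad's centre lies on the shelf's lengthwise centre line (x = 0), anywhere from 85 mm to one side (-y) to 85 mm to the other (+y) of this point; where is not reported. Pad 56 mm square in a 60 mm square pocket, sides along the shelf's axes, its face 2 mm below the panel.
- catch (a joint): How far the square pad is pressed down, in m: 0 at rest (face 2 mm below the panel), 0.008 at its stop (face 10 mm below the panel). Sprung: about 1.5 N to start, 6 N at the stop, and up to 1 N of latch friction. The tray lets go at about 0.005; the pad comes back up when released.
- tray (a joint): How far the tray has slid out towards the robot (-x of the shelf), in m: 0 shut and latched, 0.09 fully out. A damped spring drives it out in about 1.5 s once the catch is pressed. Its wooden front, 460 mm long, 15 to 75 mm above the table, stands 140 mm before the shelf's centre when shut.
- basket: Blue plastic peg basket with wooden pegs, 110 x 100 mm, 75 mm high (pegs to about 90 mm), loose on the left (+y) end board. Origin at the centre of its underside.
- jug: White ceramic measuring jug, 86 mm across, 110 mm high, with a handle reaching 75 mm out at its own +y and a spout opposite, loose on the right (-y) end board. Origin at the centre of its underside.
- bottle: Frosted plastic bottle with white twist cap, 58 mm across, 150 mm high, loose on the right (-y) end board. Origin at the centre of its underside.
There are look-alikes about, which are no part of the job. Of the things that look like the bottle, the smaller one is meant.

How it is judged:
By the outcome, as a careful person would: the job done as asked, in the order asked, and still so for the second after the job is handed in, with the robot touching nothing.
It also fails if it takes over 48 s, if anything falls off the work surface, if the arm or the gripper's body presses on something with over 40 N, if the wrist force passes 120 N, or if a joint passes its speed limit or range.

## Working session

There is one attempt and no reset: what is moved stays moved. The work goes in short steps, Python scripts to look and compute and a tool call to move; the robot and the scene stay as the last step left them, time stands still between calls to the robot, and variables do not carry over. Pictures are saved under pics/ and viewed, at most 10 in all, crops included, and the job is handed in when it is done.

Besides the shell and the picture viewer there is one more tool, called after "Call:" as a command line: name --pt "numbers of a row" for each row, then --argument value for the rest. carry_out: Moves the arm, as the interface text tells. Its arguments: {"type":"object","properties":{"deltas":{"type":"array"},"jaw":{"type":"number"}},"required":["deltas"]}

```bash
mkdir -p pics; python3 - <<'E'
from cell import robot, optics
import cv2
s=robot.get_state()
for k in ("time","tcp_pos","tcp_rot","ft_force","grip_width","joint_positions"): print(k,s[k])
for n in ("top","side"):
    im=optics.read_camera(n); cv2.imwrite(f"pics/{n}0.png",im[:,:,::-1]); print(optics.camera_model(n))
print(optics.camera_model("wrist"))
E
```

```text
time 0.0
tcp_pos [ 0.24080065 -0.5761929   0.23825628]
tcp_rot [-3.07833647e+00 -6.17372093e-01  7.21568616e-04]
ft_force [0.36933385 0.66297132 0.62799834]
grip_width 0.08508791687086015
joint_positions [ 1.11208529  0.38423561  0.01636742  1.37120746 -0.00626959  1.38821092
 -0.04653007]
{'fovy': 57.6456426635159, 'cx': 326.30315079334537, 'cy': 242.46113210367324, 'dist_coeffs': array([-0.10349347,  0.        ,  0.        ,  0.        ,  0.        ]), 'origin': array([0.52894368, 0.02400064, 0.9778304 ]), 'orientation': array([-2.14831713,  2.15810688, -0.13207224])}
{'fovy': 54.547918059332034, 'cx': 316.0669499015494, 'cy': 233.54683320201352, 'dist_coeffs': array([-0.08360662,  0.        ,  0.        ,  0.        ,  0.        ]), 'origin': array([ 0.53172453, -0.6093665 ,  0.65965092]), 'orientation': array([-2.28702079,  0.20899022, -0.06290102])}
{'fovy': 63.000607334260785, 'cx': 318.80053535477253, 'cy': 236.07891798447298, 'dist_coeffs': array([-0.00436211,  0.        ,  0.        ,  0.        ,  0.        ]), 'hand_eye': array([[-5.21830538e-04, -9.58606898e-01, -2.84732405e-01,
         7.33595760e-02],
       [ 9.99999574e-01, -2.83622842e-04, -8.77833008e-04,
         1.04985358e-04],
       [ 7.60740163e-04, -2.84732742e-01,  9.58606638e-01,
        -1.35392566e-01],
       [ 0.00000000e+00,  0.00000000e+00,  0.00000000e+00,
         1.00000000e+00]])}
```

View pics/top0.png

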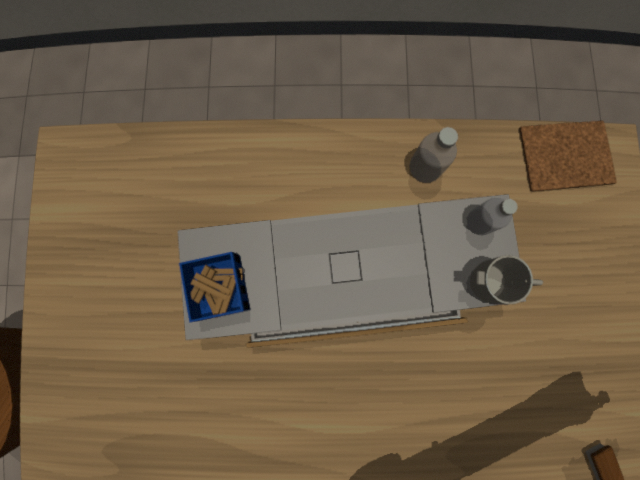

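View pics/side0.png

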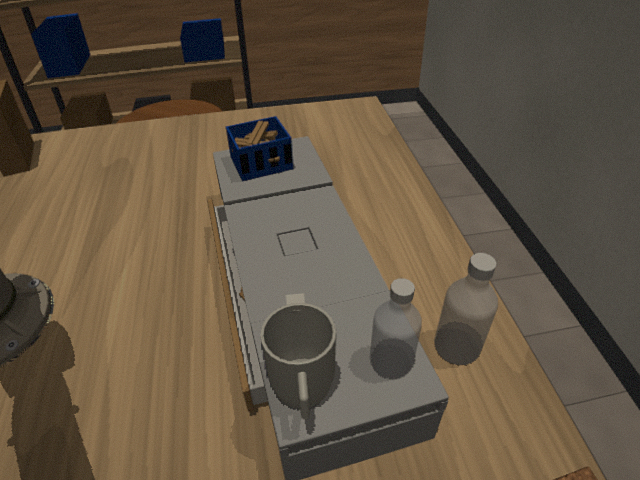

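The top picture shows the shelf from (180,230) to (520,300), with a thin square outline at about (345,267) on the panel. It is about 30 px wide, which is about 60 mm. The basket is at (214,287), the jug at (507,281) and the small bottle at (497,212). The side picture shows the same square at (298,242), with the larger look-alike bottle off the shelf at (468,310).

Candidates for the pad are the square outline at top (345,267), the board seams at (276,275) and (426,258), which are lines and not square, and the cork mat at (567,155), which is off the shelf. I choose the outline and will check it in a crop.

```bash
cat > h.py <<'E'
import numpy as np, cv2
from cell import optics
from scipy.spatial.transform import Rotation as R
def toworld(cam,px,z):
    m=optics.camera_model(cam); f=240/np.tan(np.radians(m["fovy"]/2))
    K=np.array([[f,0,m["cx"]],[0,f,m["cy"]],[0,0,1]])
    p=cv2.undistortPoints(np.array(px,float).reshape(-1,1,2),K,m["dist_coeffs"])[:,0]
    d=R.from_rotvec(m["orientation"]).apply(np.c_[p,np.ones(len(p))])
    return m["origin"]+d*((z-m["origin"][2])/d[:,2])[:,None]
E
python3 - <<'E'
from h import *
np.set_printoptions(precision=4,suppress=True)
print("pad top",toworld("top",[(345,267)],.11)[0],"pad side",toworld("side",[(298,242)],.11)[0])
c=toworld("top",[(179,230),(187,339),(519,307),(510,197)],.12); print("corners",c[:,:2],"centre",c.mean(0))
u=(c[0]+c[1]-c[2]-c[3])[:2]; u/=np.linalg.norm(u); print("long axis",u,"yaw deg",np.degrees(np.arctan2(-u[0],u[1])))
x=np.array([u[1],-u[0]]); p=toworld("top",[(345,267)],.11)[0,:2]-c.mean(0)[:2]; print("pad in shelf x,y",p@x,p@u)
im=cv2.imread("pics/top0.png")[190:340,250:450]; cv2.imwrite("pics/crop.png",cv2.resize(im,None,fx=4,fy=4,interpolation=cv2.INTER_CUBIC))
E
```

```text
pad top [ 0.5907 -0.009   0.11  ] pad side [ 0.5909 -0.0118  0.11  ]
corners [[ 0.6657  0.3253]
 [ 0.4493  0.3022]
 [ 0.5077 -0.3544]
 [ 0.7309 -0.3484]] centre [ 0.5884 -0.0188  0.12  ]
long axis [-0.0925  0.9957] yaw deg 5.3102343445043285
pad in shelf x,y 0.0032241582447108145 0.009628927284062436
```

View pics/crop.png

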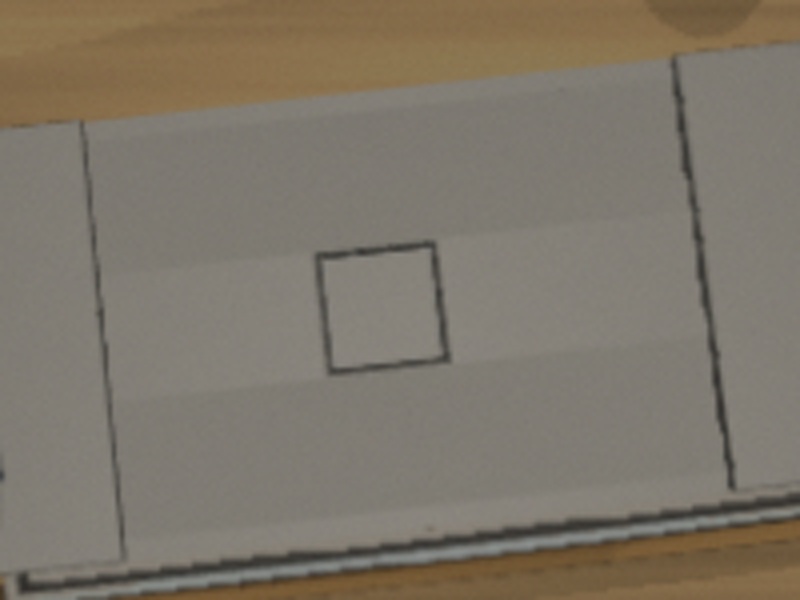

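The crop shows one square outline centred at crop (383,308), which is top pixel (346,267). It sits on the centre line, and both cameras put it at about world (0.591, -0.010). The fingertips will confirm it by feel.

Call:
carry_out --pt "0.034 -0.024 -0.004 0 0 0" --pt "0.034 -0.024 -0.004 0 0 0" --pt "0.034 -0.024 -0.004 0 0 0" --pt "0.034 -0.024 -0.004 0 0 0" --pt "0.034 -0.024 0 0 0 0" --pt "0.034 -0.024 0 0 0 0" --pt "0.034 -0.024 0 0 0 0" --pt "0.034 -0.024 0 0 0 0" --jaw 0

```text
time: 0.9
tcp_pos: [0.4183, -0.293, 0.255]
tcp_rot: [-3.08, -0.618, 0.001]
ft_force: [0.5, 0.0, -0.4]
grip_width: -0.0002
grasp_force: 0.0
```

Call:
carry_out --pt "0.034 -0.024 0 0 0 0" --pt "0.034 -0.024 0 0 0 0" --pt "0.034 -0.024 0 0 0 0" --pt "0.034 -0.024 0 0 0 0" --pt "0.034 -0.024 0 0 0 0" --pt "0.034 -0.024 0 0 0 0" --pt "0.03 -0.024 0 0 0 0" --pt "0 0 0 0 0 0"

```text
time: 1.7
tcp_pos: [0.5702, -0.0423, 0.2546]
tcp_rot: [-3.074, -0.631, -0.0]
ft_force: [-0.1, -0.3, -0.2]
grip_width: 0.0003
grasp_force: 0.0
```

```bash
cat >> h.py <<'E'
def todelta(s,target):
    return R.from_rotvec(s["tcp_rot"]).inv().apply(np.array(target)-s["tcp_pos"])
E
python3 - <<'E'
from h import *
from cell import robot
s=robot.get_state(); im=optics.read_camera("wrist"); cv2.imwrite("pics/w1.png",im[:,:,::-1])
print(s["time"],s["tcp_pos"],s["tcp_rot"],s["ft_force"],s["grip_width"]); print(R.from_rotvec(s["tcp_rot"]).as_matrix().round(3))
print("to pad, 40 mm over panel",todelta(s,[.591,-.010,.158]).round(4))
E
```

```text
1.7 [ 0.57023275 -0.04230502  0.25462866] [-3.07372904e+00 -6.31145785e-01 -4.08973412e-04] [-0.06220796 -0.30451412 -0.24066224] 0.00030166953627134446
[[ 0.919  0.394 -0.   ]
 [ 0.394 -0.919  0.004]
 [ 0.001 -0.004 -1.   ]]
to pad, 40 mm over panel [ 0.0317 -0.0212  0.0967]
```

View pics/w1.png

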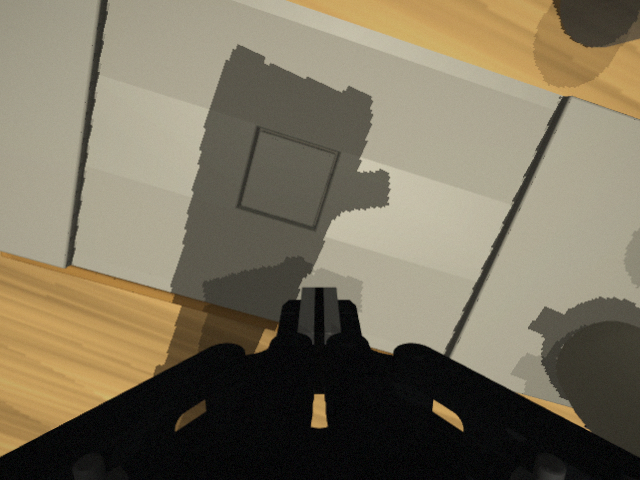

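The wrist picture shows the square's four corners at about (258,127), (340,152), (317,230) and (238,207), so its centre is at (288,179).

```bash
python3 - <<'E'
from h import *
from cell import robot
s=robot.get_state(); m=optics.camera_model("wrist"); H=m["hand_eye"]; f=240/np.tan(np.radians(m["fovy"]/2))
K=np.array([[f,0,m["cx"]],[0,f,m["cy"]],[0,0,1]])
p=cv2.undistortPoints(np.array([(258,127),(340,152),(317,230),(238,207)],float).reshape(-1,1,2),K,m["dist_coeffs"])[:,0]
T=R.from_rotvec(s["tcp_rot"]); o=T.apply(H[:3,3])+s["tcp_pos"]; d=T.apply(np.c_[p,np.ones(4)]@H[:3,:3].T)
w=o+d*((.109-o[2])/d[:,2])[:,None]; c=w.mean(0); print(w.round(4),c, np.linalg.norm(np.diff(w,axis=0),axis=1))
print(todelta(s,[c[0],c[1],.143]).round(4))
E
```

```text
[[ 0.616   0.0202  0.109 ]
 [ 0.6226 -0.0389  0.109 ]
 [ 0.5638 -0.0462  0.109 ]
 [ 0.5573  0.0139  0.109 ]] [ 0.58992824 -0.01271648  0.109     ] [0.05944673 0.05927602 0.06045034]
[ 0.0317 -0.0221  0.1116]
```

Call:
carry_out --pt "0.004 -0.003 0.014 0 0 0" --pt "0.004 -0.003 0.014 0 0 0" --pt "0.004 -0.003 0.014 0 0 0" --pt "0.004 -0.003 0.014 0 0 0" --pt "0.004 -0.003 0.014 0 0 0" --pt "0.004 -0.003 0.014 0 0 0" --pt "0.004 -0.002 0.014 0 0 0" --pt "0.004 -0.002 0.014 0 0 0"

```text
time: 2.55
tcp_pos: [0.5903, -0.0164, 0.1421]
tcp_rot: [-3.08, -0.618, 0.0]
ft_force: [-0.2, -0.5, 0.1]
grip_width: 0.0002
grasp_force: 0.0
```

Call:
carry_out --pt "0 0 0.004 0 0 0" --pt "0 0 0.004 0 0 0" --pt "0 0 0.004 0 0 0" --pt "0 0 0.003 0 0 0" --pt "0 0 0.003 0 0 0" --pt "0 0 0.002 0 0 0" --pt "0 0 0.002 0 0 0" --pt "0 0 0 0 0 0"

```text
time: 3.35
tcp_pos: [0.59, -0.0168, 0.1211]
tcp_rot: [-3.08, -0.618, 0.0]
ft_force: [0.3, -1.2, -0.4]
grip_width: 0.0001
grasp_force: 0.0
```

Call:
carry_out --pt "0.002 -0.004 0 0 0 0" --pt "0 0 0.001 0 0 0" --pt "0 0 0.001 0 0 0" --pt "0 0 0.001 0 0 0" --pt "0 0 0.001 0 0 0" --pt "0 0 0.001 0 0 0" --pt "0 0 0.001 0 0 0" --pt "0 0 0 0 0 0"

```text
time: 4.15
tcp_pos: [0.5904, -0.0124, 0.1155]
tcp_rot: [3.08, 0.618, 0.0]
ft_force: [-1.4, -0.6, 3.0]
grip_width: -0.0
grasp_force: 1.1
```

The tip is 2.5 mm below the panel level with a light, springy 3 N, so this is the pad. I'll press it in.

Call:
carry_out --pt "0 0 0.001 0 0 0" --pt "0 0 0.001 0 0 0" --pt "0 0 0.001 0 0 0" --pt "0 0 0.001 0 0 0" --pt "0 0 0.001 0 0 0" --pt "0 0 0.001 0 0 0" --pt "0 0 0 0 0 0" --pt "0 0 0 0 0 0"

```text
time: 4.95
tcp_pos: [0.5904, -0.0124, 0.1094]
tcp_rot: [3.08, 0.618, 0.0]
ft_force: [-2.4, -0.8, 4.8]
grip_width: 0.0003
grasp_force: 2.4
```

```bash
python3 - <<'E'
from h import *
from cell import robot
s=robot.get_state(); print(s["tcp_pos"],s["ft_force"])
im=optics.read_camera("top"); cv2.imwrite("pics/top1.png",im[:,:,::-1])
E
```

```text
[ 0.59044309 -0.01237926  0.10938492] [-2.39349517 -0.81463477  4.82813302]
```

View pics/top1.png

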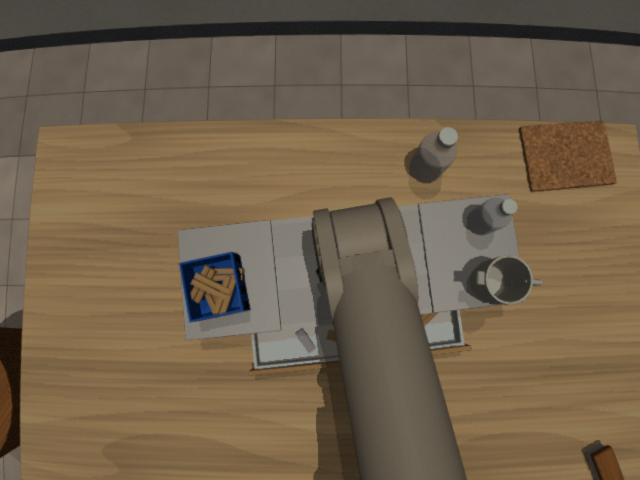

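The tray is springing out: its front edge moved from about row 335 to 365 at column 260. I'll lift off straight up and clear.

Call:
carry_out --pt "0 0 -0.004 0 0 0" --pt "0 0 -0.008 0 0 0" --pt "0 0 -0.015 0 0 0" --pt "0 0 -0.02 0 0 0" --pt "0 0 -0.025 0 0 0" --pt "0 0 -0.025 0 0 0" --pt "0 0 -0.025 0 0 0" --pt "0 0 -0.02 0 0 0"

```text
time: 5.8
tcp_pos: [0.5907, -0.0119, 0.2542]
tcp_rot: [3.08, 0.618, 0.003]
ft_force: [1.3, -0.2, 0.7]
grip_width: -0.0001
grasp_force: 0.0
```

Call:
carry_out --pt "-0.034 0.024 0 0 0 0" --pt "-0.034 0.024 0 0 0 0" --pt "-0.034 0.024 0 0 0 0" --pt "-0.034 0.024 0 0 0 0" --pt "-0.034 0.024 0 0 0 0" --pt "-0.034 0.024 0 0 0 0" --pt "-0.034 0.024 0 0 0 0" --pt "-0.034 0.024 0 0 0 0"

```text
time: 6.6
tcp_pos: [0.4126, -0.2953, 0.2526]
tcp_rot: [3.079, 0.618, 0.002]
ft_force: [-0.2, -1.1, 0.2]
grip_width: 0.0002
grasp_force: 0.0
```

Call:
carry_out --pt "-0.034 0.024 0 0 0 0" --pt "-0.034 0.024 0 0 0 0" --pt "-0.034 0.024 0 0 0 0" --pt "-0.034 0.024 0 0 0 0" --pt "-0.03 0.02 0 0 0 0" --pt "0 0 0 0 0 0" --pt "0 0 0 0 0 0" --pt "0 0 0 0 0 0"

```text
time: 7.4
tcp_pos: [0.3064, -0.4642, 0.2518]
tcp_rot: [-3.08, -0.621, -0.002]
ft_force: [0.1, 0.2, 0.3]
grip_width: -0.0001
grasp_force: 0.0
```

```bash
python3 - <<'E'
from h import *
from cell import robot
s=robot.get_state(); print(s["time"],s["tcp_pos"],s["ft_force"])
im=optics.read_camera("top"); cv2.imwrite("pics/top2.png",im[:,:,::-1])
E
```

```text
7.4 [ 0.30635464 -0.46423     0.25184917] [0.09708494 0.18855069 0.25215428]
```

View pics/top2.png

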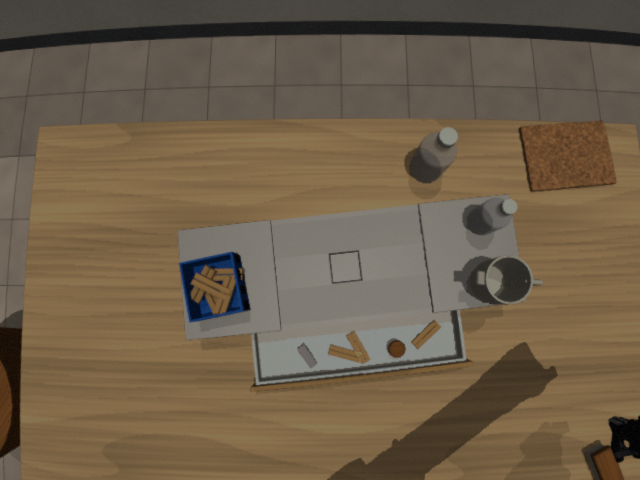

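The tray is fully out, with its front at about row 380. The basket (214,287), jug (507,281) and bottle (497,212) have not moved, and the arm is clear.

```bash
python3 -c "
from cell import robot
print(robot.job_done())"
```

```text
the job is handed in; nothing more can be done
None
```

I found the pad, confirmed it by feel and pressed it in; the tray sprang fully out, the arm is clear, the basket, jug and bottle stayed where they were, and I handed the job in at about 7.5 s.

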